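# Point out the next wheel at the turbo balancing bench

## Task

Show the balancing bench which of the three compressor wheels comes next: point at the largest one by bringing the fingertips about 2 cm straight above the nut at its top, without touching it, and stay still there for two full seconds; do not point at or touch the other two. Then confirm by pushing the toggle lever on the control box all the way over, from its front side to its back stop, and draw back clear of it. Pick nothing up, do not press the mushroom stop button beside the lever, and leave everything else standing where it is.

Things in the scene. Friction and masses are not known exactly. Their poses are not given: they have to be found in the camera images.
- nut_large (a point): Top centre of the shaft nut of the large compressor wheel. Loose wheel of bare aluminium with curved blades, standing flat back down on the bench: 96 mm across at its foot, narrowing upward, with a dark steel nut at its top centre; 66 mm tall in all, this point being the very top, 66 mm above the bench. z up. The three wheels are alike but for size, and any of them may stand at any of the three places.
- nut_medium (a point): Top centre of the shaft nut of the medium compressor wheel. Loose wheel of bare aluminium with curved blades, standing flat back down on the bench: 72 mm across at its foot, narrowing upward, with a dark steel nut at its top centre; 52 mm tall in all, this point being the very top, 52 mm above the bench. z up. The three wheels are alike but for size, and any of them may stand at any of the three places.
- nut_small (a point): Top centre of the shaft nut of the small compressor wheel. Loose wheel of bare aluminium with curved blades, standing flat back down on the bench: 52 mm across at its foot, narrowing upward, with a dark steel nut at its top centre; 40 mm tall in all, this point being the very top, 40 mm above the bench. z up. The three wheels are alike but for size, and any of them may stand at any of the three places.
- toggle (a joint): Angle of the toggle lever on the control box, rad: 0 leans towards the box's front edge (box -x), 0.5 upright, 1.0 against the stop at the box's back edge (box +x). Starts between 0 and 0.2. Turns about box y; stays where it is left; about 2 N at the ball moves it.
- toggle_ball (a point): Centre of the lever's ball: black plastic, 26 mm diameter, on a 10 mm steel rod, 75 mm from the pivot. The pivot lies 60 mm above the bench, at box x = 0, y = -45 mm, so the ball's centre is 126 mm above the bench at 0 and at 1.0 rad and 135 mm when upright. Between the two stops it runs 72 mm along box +x.
- control_box: Fixed grey control box, 120 x 180 x 50 mm (x, y, height) with an aluminium top plate; origin at the centre of its underside, on the bench. x points from its front (robot) edge to its back edge, z up; its yaw is within 0.4 rad of the world's. It carries the toggle lever on its right half (y = -45 mm; black foot to 61 mm height) and the mushroom stop button on its left half.
- stop_top (a point): Top centre of the black mushroom-headed stop button on the control box, 42 mm across, 91 mm above the bench at box x = 0, y = +45 mm. Spring loaded, 6 mm travel.
- stop (a joint): Travel of the stop button, m: 0 released, 0.006 pressed down.
- backplate: Steel backplate, disc 80 mm across, 13 mm tall, lying flat among the wheels; origin at the centre of its underside.
- clamp_ring: Steel clamp ring, 72 mm outside, 60 mm inside, 14 mm tall, lying flat beyond the wheels; origin at the centre of its underside.
- spanner: Steel spanner lying flat; origin under its middle, x along it.
- screwdriver: Black-handled screwdriver lying flat behind the control box; origin under its middle, x along it.
- spray_can: Plain metal can, 60 mm across, 150 mm tall, upright at the right; origin at the centre of its underside.
- bearing_housing: Dark bearing housing, 88 mm across at its foot, 68 mm tall, standing at the back; origin at the centre of its underside.
- nut_tray: Grey plastic tray of nuts, 100 x 80 x 35 mm, at the right; origin at the centre of its underside.
- wheel_large: The large compressor wheel itself; origin at the centre of its underside, on the bench, straight below its nut top; z up.
- wheel_medium: The medium compressor wheel itself; origin at the centre of its underside, on the bench, straight below its nut top; z up.
- wheel_small: The small compressor wheel itself; origin at the centre of its underside, on the bench, straight below its nut top; z up.
Things that resemble listed ones, but are neither listed nor needed, are in the scene too. Of the things shaped like the control_box, the grey one is meant. What is shaped like the wheel_large but orange is not meant.

How it is judged (in metres and radians):
On the way, in this order (a step that is already met when the one before it is completed fails the run):
1. the fingertips dwell just above the nut of the largest wheel, with the lever not yet thrown (horizontal distance between the grasp point and nut_large below 0.02 m and z of the grasp point in the frame of nut_large below 0.065 m and value of joint toggle below 0.4 rad), for 1.5 s.
2. the toggle lever is pushed over to its back stop (value of joint toggle above 0.85 rad), for 0.2 s.
At the end, for the whole second after the job is handed in: The toggle lever stands beyond 0.85 of its 1.0 rad, the gripper is more than 50 mm from its ball, the stop button is up, the three wheels are within 8 mm and the other loose things within 25 mm of where they stood (value of joint toggle above 0.85 rad and value of joint stop below 0.002 m and distance between the grasp point and toggle_ball above 0.05 m and distance of each of nut_large, nut_medium, nut_small from where it was at the start of the episode below 0.008 m and distance of each of backplate, clamp_ring, spanner, screwdriver, spray_can, bearing_housing, nut_tray from where it was at the start of the episode below 0.025 m); the robot touches nothing.
It fails at once if a wheel is touched by the robot (contact force between any of wheel_large, wheel_medium, wheel_small and the fingers above 0.3 N or contact force between any of wheel_large, wheel_medium, wheel_small and the arm above 0.3 N).
It fails at once if a wheel is moved or lifted (more than 8 mm) (distance of any of nut_large, nut_medium, nut_small from where it was at the start of the episode above 0.008 m).
It fails at once if the fingertips point at the medium or small wheel (come within about 45 mm above its nut) ((horizontal distance between the grasp point and nut_medium below 0.018 m and z of the grasp point in the frame of nut_medium below 0.06 m) or (horizontal distance between the grasp point and nut_small below 0.018 m and z of the grasp point in the frame of nut_small below 0.06 m)).
It fails at once if the stop button is pressed (value of joint stop above 0.003 m).
It fails at once if another loose thing is lifted or pushed more than 25 mm (distance of any of backplate, clamp_ring, spanner, screwdriver, spray_can, bearing_housing, nut_tray from where it was at the start of the episode above 0.025 m).
It also fails if it takes over 48 s, if anything falls off the work surface, if the arm or the gripper's body presses on something with over 40 N, if the wrist force passes 120 N, or if a joint passes its speed limit or range.

## Robot

A 6-joint arm with a two-finger parallel gripper is mounted at the origin on the work surface. World frame = base frame: x ahead of the robot, y to its left, z up, the work surface at z = 0. Lengths are in mm, angles in rad, forces in N, time in s.
With the tool pointing down it reaches from about 375 to 900 mm from the base axis. Payload 3.1 kg.
Tool frame: the origin (TCP) lies at the very end of the fingers, on their centre line; the grasp point (between the pads) lies arm.tcp_to_grasp behind it (arm.tcp_to_grasp is the distance from the TCP to the grasp point, in mm); z points along the fingers, y is the direction in which the jaws open and shut (so a half turn about z gives the same grasp; the last joint's range is limited). The gripper opens to 85 mm and grips with 20 to 120 N. Pads are 22 mm wide; open, the fingers measure 114 mm over their backs; the gripper's body (76 mm by 85 mm) begins 54 mm behind the grasp point. The pads swing forward as they close: fully open they stand 13 mm farther back than shut.
Start: joints at [1.117, 0.527, 1.433, -0, 1.181, -0.178], TCP at [170.157, 601.368, 231.31] pointing down, gripper open.
Joint ranges: [-3.08, 3.08], [-0.75, 2.2], [0.22, 2.44], [-1.43, 4.57], [0, 2.65], [-2.85, 2.85]. Speed limits (rad/s): [2.79, 2.79, 3.14, 3.14, 3.14, 3.14].

## Interface

Orientations are given as a unit quaternion [x, y, z, w].
In Python, from station import telemetry, vision, arm gives the robot as it stands.
- The arm moves only by the tool send_rows, never from a script. Its argument "series" is a list of rows, each an object of numbers: "x", "y", "z": the shift along the world's x, y, z in cm; "spin": the turn about the world's z in degrees. A call has 1 to 12 rows; each row shifts and turns the commanded pose from where the row before left it; what a row does not reach is not made up. A row lasts 1/10 s, in which the tool goes at most 50 mm and 8.59 degrees, less where a joint would pass 70% of its speed; a pose out of reach is approached as far as the arm can. A call is refused whole if a number of a shift passes 5 or a number of a turn 8.59, either way. A call with a gripper value outside its range is refused whole. "fingers" is the opening, from -1 (shut) to 1 (fully open), set as the call begins (left out, the last holds). The fingers move at their own pace and stop on an object; the grip force is fixed at half the most. Time passes only in rows, so rows that do not move let the fingers close. It gives the time, the measured TCP pose, the force and the opening at its end, in the units of the state.
- telemetry.read_state(): the state, without advancing time (a new reading comes with each control period).
- vision.camera(name): name is "scene" or "top" or "wrist"; returns the picture (400x640x3 uint8, blue, green, red); there is no depth.
- vision.camera_info(name): a dict with "mtx" (3x3 intrinsics, pixels), "R" (3x3) and "t" (3): a world point X has camera coordinates R X + t. Camera axes: x right, y down, z forward; pixel columns grow to the right and rows downward; lengths in mm; the calibration is good to about 2 mm. A picture is of the moment at which its call begins: read the wrist's pose just before it. camera_info takes no time and is no camera call; for the wrist camera it gives the pose at the moment of the call.
- arm.close_job(): hands the job in, once; it reports no verdict.
The state is a dict: "time": time; "qpos": joint angles; "qvel": joint speeds; "effort": joint torques, N m; "tool_pos": TCP position; "tool_rot": TCP orientation; "ft_force": force on the tool from outside, world axes, zero at the start; "moment": the same for the moment, N m; "finger_gap": finger opening in mm.
Only numpy, scipy, OpenCV 4.12 (cv2) and the standard library are available. Lean on these libraries where they do the work, as an engineer would, in place of code of your own. Each camera call takes 0.05 s, during which the arm holds its last target.

## Working session

There is one attempt and no reset: what is moved stays moved. The work goes in short steps, Python scripts to look and compute and a tool call to move; the robot and the scene stay as the last step left them, time stands still between calls to the robot, and variables do not carry over. Pictures are saved under pics/ and viewed, and the job is handed in when it is done.

Besides the shell and the picture viewer there is one more tool, called by a JSON object that holds its "name" and its "arguments", one argument or row to a line. send_rows: Moves the arm, as the interface text tells. Its arguments: {"type":"object","properties":{"series":{"type":"array","items":{"type":"object","properties":{"x":{"type":"number"},"y":{"type":"number"},"z":{"type":"number"},"spin":{"type":"number"}}}},"fingers":{"type":"number"}},"required":["series"]}

```bash
mkdir -p pics; python3 - <<'E'
from station import telemetry, vision, arm
import cv2
s=telemetry.read_state();print(s['time'],s['tool_pos'],s['tool_rot'],s['finger_gap'],arm.tcp_to_grasp)
for n in('scene','top','wrist'):
    cv2.imwrite(f'pics/{n}0.png',vision.camera(n)); i=vision.camera_info(n);print(n,i)
E
```

```text
0.0 [169.84057938 600.73236452 230.32708368] [ 1.37458571e-01  9.90506916e-01 -1.03283139e-03 -3.51107659e-04] 85.19340275991148 18.700000000000003
scene {'mtx': array([[373.91967976,   0.        , 315.62044313],
       [  0.        , 373.91967976, 197.15804806],
       [  0.        ,   0.        ,   1.        ]]), 'R': array([[ 0.74112184,  0.67099391, -0.02248532],
       [ 0.39089915, -0.45849838, -0.79810845],
       [-0.54583539,  0.58270611, -0.60209411]]), 't': array([-408.56815261, -103.25667944, 1625.27699388])}
top {'mtx': array([[477.45950382,   0.        , 326.42552523],
       [  0.        , 477.45950382, 198.02826199],
       [  0.        ,   0.        ,   1.        ]]), 'R': array([[-0.00818203, -0.99993518,  0.00791752],
       [-0.98550576,  0.00672178, -0.16950874],
       [ 0.16944454, -0.00918969, -0.98549688]]), 't': array([  44.97430242,  555.41177184, 1587.25628333])}
wrist {'mtx': array([[310.8276845 ,   0.        , 317.90417021],
       [  0.        , 310.8276845 , 199.96185911],
       [  0.        ,   0.        ,   1.        ]]), 'R': array([[ 0.27137605,  0.96247259, -0.00124602],
       [ 0.91632197, -0.25796704,  0.30627938],
       [ 0.29446408, -0.08425864, -0.95194085]]), 't': array([-624.91243484,  -39.81107924,  379.98832685])}
```

View pics/top0.png

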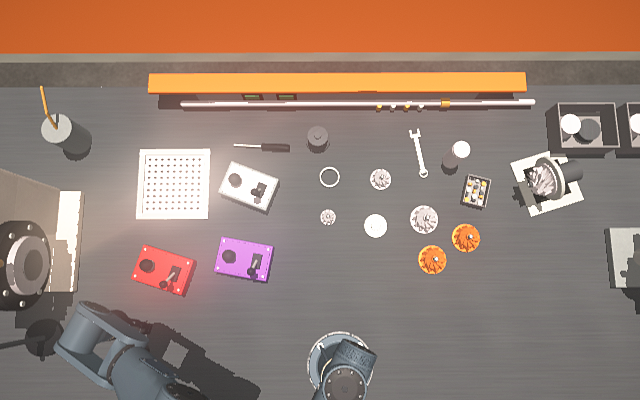

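View pics/scene0.png

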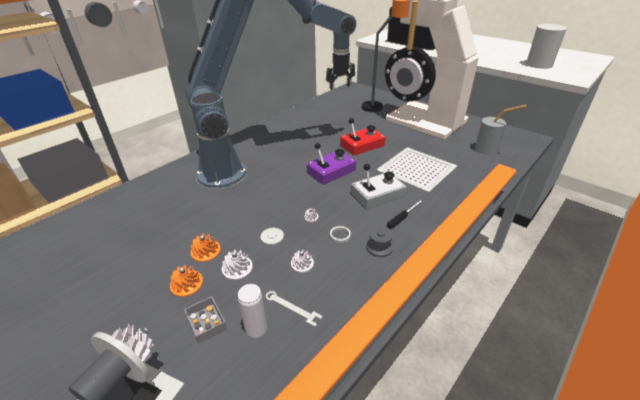

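```bash
python3 - <<'E'
import cv2
a=cv2.imread('pics/top0.png')
cv2.imwrite('pics/topL.png',cv2.resize(a[100:325,130:430],None,fx=2.66,fy=2.66,interpolation=cv2.INTER_CUBIC))
a=cv2.imread('pics/scene0.png')
cv2.imwrite('pics/sceneL.png',cv2.resize(a[100:325,200:500],None,fx=2.66,fy=2.66,interpolation=cv2.INTER_CUBIC))
E
```

```text
(no output)
```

View crops.

The top view shows the grey box at about (249,187). The bare wheels are at (424,220), which is the largest, (381,179) and (328,217). The decoys are orange, purple and red. I'll enlarge these areas next.

```bash
python3 - <<'E'
import cv2
a=cv2.imread('pics/top0.png'); b=cv2.imread('pics/scene0.png')
def c(im,x,y,w,h,n,f=8): cv2.imwrite(n,cv2.resize(im[y:y+h,x:x+w],None,fx=f,fy=f,interpolation=cv2.INTER_CUBIC))
c(a,205,150,90,70,'pics/tbox.png');c(a,360,160,95,75,'pics/twh.png')
c(b,335,155,90,60,'pics/sbox.png');c(b,200,225,125,65,'pics/swh.png',6)
E
```

```text
(no output)
```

View pics/tbox.png

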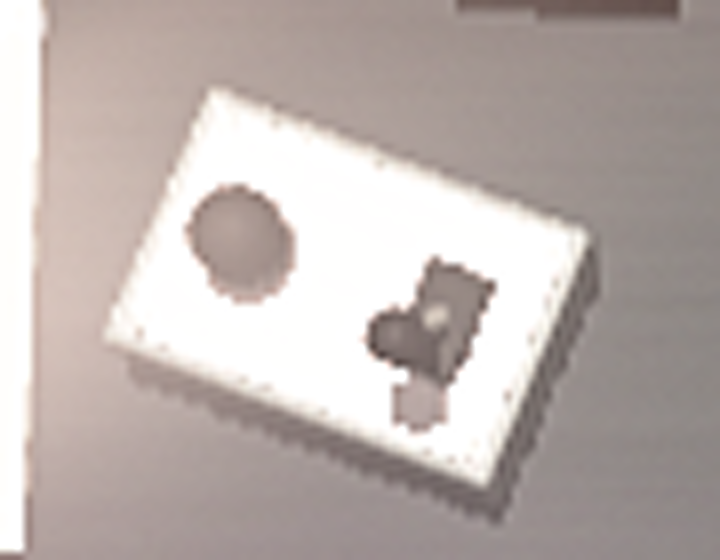

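View pics/twh.png

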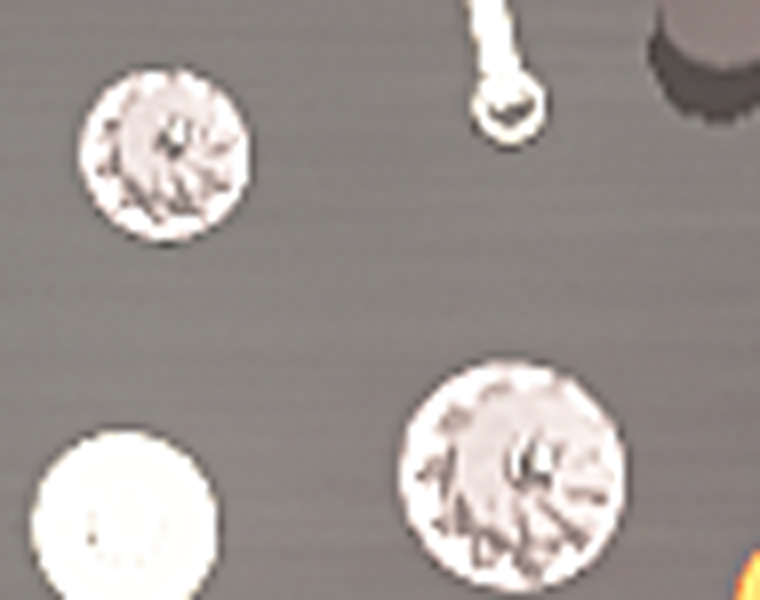

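View pics/sbox.png

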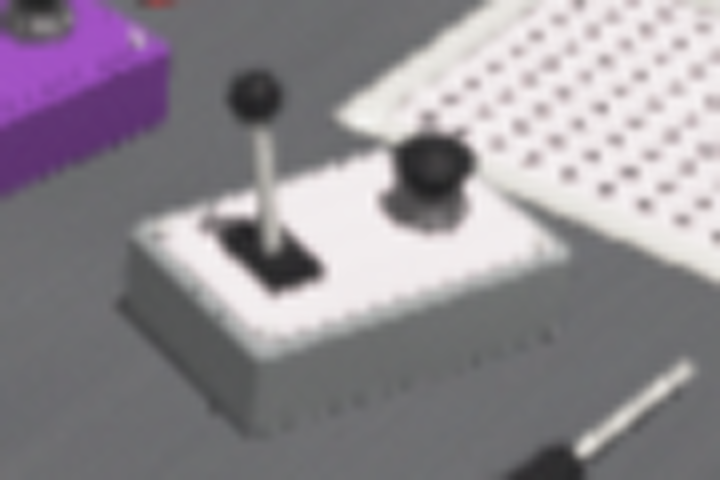

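View pics/swh.png

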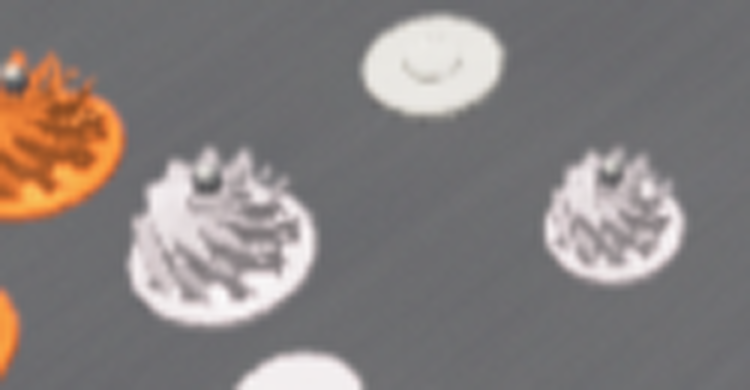

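```bash
cat > h.py <<'E'
import numpy as np
from station import vision
def ray(n,u,v):
    i=vision.camera_info(n);R=i['R'];C=-R.T@i['t'];d=R.T@np.linalg.inv(i['mtx'])@[u,v,1];return C,d
def onz(n,u,v,z):
    C,d=ray(n,u,v);return C+d*(z-C[2])/d[2]
def tri(a,b):
    A=np.zeros((3,3));B=np.zeros(3)
    for C,d in(a,b):
        d=d/np.linalg.norm(d);P=np.eye(3)-np.outer(d,d);A+=P;B+=P@C
    return np.linalg.solve(A,B)
def proj(n,X):
    i=vision.camera_info(n);p=i['mtx']@(i['R']@np.array(X,float)+i['t']);return p[:2]/p[2]
E
python3 - <<'E'
from h import *
np.set_printoptions(precision=1,suppress=True)
f=lambda x,y,ox,oy,k:((x+.5)/k-.5+ox,(y+.5)/k-.5+oy)
tw=lambda x,y:f(x,y,360,160,8); tb=lambda x,y:f(x,y,205,150,8)
sw=lambda x,y:f(x,y,200,225,6); sb=lambda x,y:f(x,y,335,155,8)
print('L foot',onz('top',*tw(513,475),2),'nut',onz('top',*tw(533,460),64),'scene nut',onz('scene',*sw(208,158),66),tri(ray('top',*tw(533,460)),ray('scene',*sw(208,158))))
print('M foot',onz('top',*tw(165,154),2),onz('top',*tw(175,137),50),onz('scene',*sw(612,157),52))
cs=[onz('top',*tb(*p),50) for p in[(212,90),(592,232),(490,488),(105,340)]]
for c in cs:print(c)
c=np.mean(cs,0);fwd=(cs[0]+cs[1]-cs[2]-cs[3]);yaw=np.arctan2(fwd[1],fwd[0]);lf=cs[0]+cs[3]-cs[1]-cs[2];print('box',c,yaw,np.arctan2(-lf[0],lf[1]),np.linalg.norm(fwd)/2,np.linalg.norm(lf)/2)
scs=[onz('scene',*sb(*p),50) for p in[(135,232),(262,355),(570,255)]]
print('scene corners FR,BR,BL',*scs)
for y in (yaw,):
    ex=np.array([np.cos(y),np.sin(y)]);ey=np.array([-ex[1],ex[0]])
    pv=c[:2]-45*ey
    print('pivot',pv,'stop',c[:2]+45*ey)
    for t in(0,.1,.2,.5,1):
        b=np.r_[pv+75*np.sin(t-.5)*ex,60+75*np.cos(t-.5)];print(t,b,'top',(proj('top',b)-[205,150])*8,'scene',(proj('scene',b)-[335,155])*8)
print('ball tri',tri(ray('top',*tb(398,335)),ray('scene',*sb(255,97))))
E
```

```text
L foot [ 487.  -299.3    2. ] nut [ 485.5 -294.7   64. ] scene nut [ 479.7 -292.7   66. ] [ 484.1 -294.2   70.2]
M foot [ 631.4 -150.9    2. ] [ 628.6 -149.4   50. ] [ 626.3 -146.4   52. ]
[688.1 369.6  50. ]
[624.3 204.9  50. ]
[513.4 247.2  50. ]
[578.5 412.4  50. ]
box [601.1 308.5  50. ] -0.3685918721347781 -0.37234105865850853 118.17125140194064 177.07879140351176
scene corners FR,BR,BL [518.7 245.4  50. ] [623.5 205.1  50. ] [688.7 364.5  50. ]
pivot [584.9 266.5] stop [617.3 350.5]
0 [551.3 279.5 125.8] top [386.5 366.1] scene [236.5  90.8]
0.1 [557.6 277.  129.1] top [391.6 349.4] scene [244.7  91.7]
0.2 [564.2 274.5 131.7] top [397.2 332.3] scene [253.2  94.1]
0.5 [584.9 266.5 135. ] top [416.6 280.6] scene [280.  110.6]
1 [618.4 253.6 125.8] top [452.7 204.5] scene [322.5 165.2]
ball tri [563.9 275.  131.8]
```

{"name": "send_rows", "arguments": {
  "series": [
    {"x": 3.5,"y": -3.75},
    {"x": 3.5,"y": -3.75},
    {"x": 3.5,"y": -3.75},
    {"x": 3.5,"y": -3.75},
    {"x": 3.5,"y": -3.75},
    {"x": 3.5,"y": -3.75},
    {"x": 3.5,"y": -3.75},
    {"x": 3.5,"y": -3.75},
    {"x": 0.25,"y": -4},
    {"x": 0.25,"y": -4},
    {"x": 0.25,"y": -4},
    {"x": 0.25,"y": -4}
  ],
  "fingers": -1
}}

```text
invalid input at $.series[0]: expected keys x, y, z, spin
```

{"name": "send_rows", "arguments": {
  "series": [
    {"x": 0.25,"y": -4},
    {"x": 0.25,"y": -4},
    {"x": 0.25,"y": -4},
    {"x": 0.25,"y": -4},
    {"x": 0.25,"y": -4},
    {"x": 0.25,"y": -4},
    {"x": 0.25,"y": -4},
    {"x": 0.25,"y": -4},
    {"x": 0.25,"y": -4},
    {"x": 0,"y": -4},
    {},
    {}
  ]
}}

```text
invalid input at $.series[0]: expected keys x, y, z, spin
```

{"name": "send_rows", "arguments": {
  "series": [
    {"x": 3.5,"y": -3.75,"z": 0,"spin": 0},
    {"x": 3.5,"y": -3.75,"z": 0,"spin": 0},
    {"x": 3.5,"y": -3.75,"z": 0,"spin": 0},
    {"x": 3.5,"y": -3.75,"z": 0,"spin": 0},
    {"x": 3.5,"y": -3.75,"z": 0,"spin": 0},
    {"x": 3.5,"y": -3.75,"z": 0,"spin": 0},
    {"x": 3.5,"y": -3.75,"z": 0,"spin": 0},
    {"x": 3.5,"y": -3.75,"z": 0,"spin": 0},
    {"x": 0.25,"y": -4,"z": 0,"spin": 0},
    {"x": 0.25,"y": -4,"z": 0,"spin": 0},
    {"x": 0.25,"y": -4,"z": 0,"spin": 0},
    {"x": 0.25,"y": -4,"z": 0,"spin": 0}
  ],
  "fingers": -1
}}

```text
time: 1.35
tool_pos: [452.9, 147.3, 231.2]
tool_rot: [0.137, 0.991, -0.0, -0.0]
ft_force: [0.3, 0.3, 0.1]
finger_gap: -0.2
```

{"name": "send_rows", "arguments": {
  "series": [
    {"x": 0.2,"y": -4,"z": 0,"spin": 0},
    {"x": 0.2,"y": -4,"z": 0,"spin": 0},
    {"x": 0.2,"y": -4,"z": 0,"spin": 0},
    {"x": 0.2,"y": -4,"z": 0,"spin": 0},
    {"x": 0.2,"y": -4,"z": 0,"spin": 0},
    {"x": 0.2,"y": -4,"z": 0,"spin": 0},
    {"x": 0.2,"y": -4,"z": 0,"spin": 0},
    {"x": 0.2,"y": -4,"z": 0,"spin": 0},
    {"x": 0.2,"y": -4,"z": 0,"spin": 0},
    {"x": 0,"y": -4,"z": 0,"spin": 0},
    {"x": 0,"y": 0,"z": 0,"spin": 0},
    {"x": 0,"y": 0,"z": 0,"spin": 0}
  ]
}}

```text
time: 2.55
tool_pos: [470.6, -251.6, 230.8]
tool_rot: [0.139, 0.99, 0.001, -0.001]
ft_force: [-0.6, -0.1, -1.3]
finger_gap: 0.0
```

```bash
python3 - <<'E'
from h import *
from station import telemetry
import cv2
np.set_printoptions(precision=1,suppress=True)
print(telemetry.read_state()['tool_pos'])
i=vision.camera_info('wrist');print(i)
a=vision.camera('wrist');cv2.imwrite('pics/w1.png',a)
print(proj('wrist',[485,-295,66]))
E
```

```text
[ 470.6 -251.6  230.8]
{'mtx': array([[310.8,   0. , 317.9],
       [  0. , 310.8, 200. ],
       [  0. ,   0. ,   1. ]]), 'R': array([[ 0.3,  1. ,  0. ],
       [ 0.9, -0.3,  0.3],
       [ 0.3, -0.1, -1. ]]), 't': array([ 112.2, -535.6,  220.6])}
[279.7 205.8]
```

View pics/w1.png

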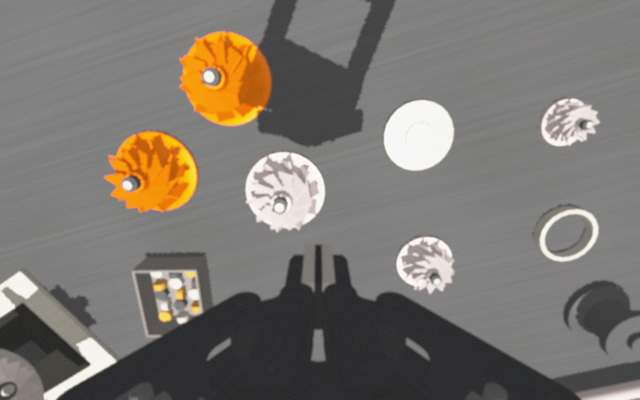

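In the wrist view the bare large wheel's nut is at (280,204), against a predicted (279.7,205.8), so the two agree. I'll move over it, descend and dwell.

{"name": "send_rows", "arguments": {
  "series": [
    {"x": 0.7,"y": -2.2,"z": 0,"spin": 0},
    {"x": 0.7,"y": -2.1,"z": 0,"spin": 0},
    {"x": 0,"y": 0,"z": -2,"spin": 0},
    {"x": 0,"y": 0,"z": -2,"spin": 0},
    {"x": 0,"y": 0,"z": -2,"spin": 0},
    {"x": 0,"y": 0,"z": -2,"spin": 0},
    {"x": 0,"y": 0,"z": -2,"spin": 0},
    {"x": 0,"y": 0,"z": -1.5,"spin": 0},
    {"x": 0,"y": 0,"z": -1,"spin": 0},
    {"x": 0,"y": 0,"z": 0,"spin": 0},
    {"x": 0,"y": 0,"z": 0,"spin": 0},
    {"x": 0,"y": 0,"z": 0,"spin": 0}
  ]
}}

```text
time: 3.8
tool_pos: [485.7, -294.2, 107.2]
tool_rot: [0.137, 0.991, -0.0, 0.001]
ft_force: [-0.5, 0.1, -0.3]
finger_gap: 0.0
```

```bash
python3 - <<'E'
from h import *
from station import telemetry
import cv2
print(telemetry.read_state()['tool_pos'],proj('wrist',[485,-295,66]))
cv2.imwrite('pics/w2.png',vision.camera('wrist'))
b=vision.camera('scene');cv2.imwrite('pics/s2.png',cv2.resize(b[180:300,170:330],None,fx=5,fy=5,interpolation=cv2.INTER_CUBIC))
E
```

```text
[ 485.68769327 -294.15231217  107.22619291] [315.21796442 228.67317407]
```

View pics/w2.png

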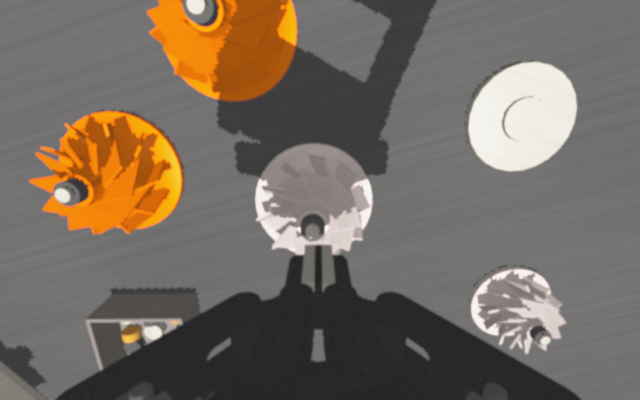

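View pics/s2.png

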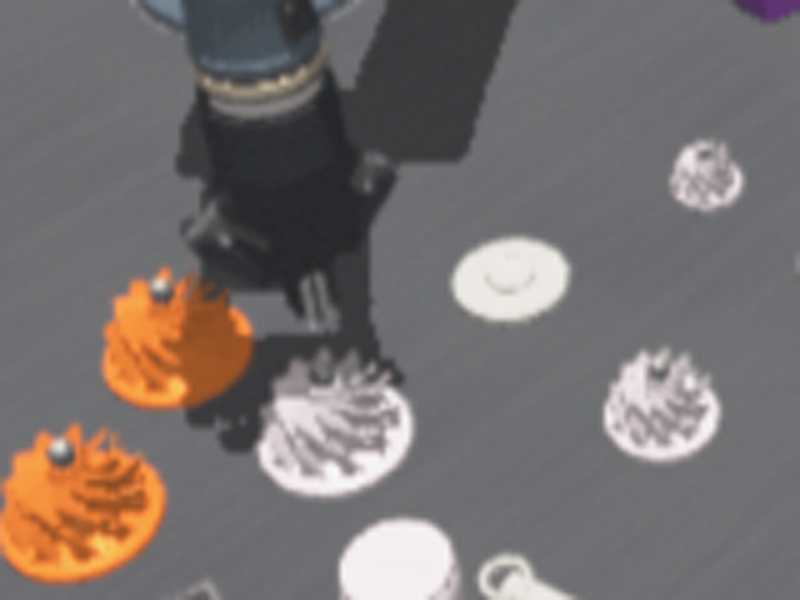

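The nut is at (313,228) in the wrist view, as predicted, and the scene view shows the fingertips above it. I'll go down the last 2 cm and hold for over 2 s.

{"name": "send_rows", "arguments": {
  "series": [
    {"x": 0,"y": 0,"z": -0.5,"spin": 0},
    {"x": 0,"y": 0,"z": -0.5,"spin": 0},
    {"x": 0,"y": 0,"z": -0.5,"spin": 0},
    {"x": 0,"y": 0,"z": -0.5,"spin": 0},
    {"x": 0,"y": 0,"z": 0,"spin": 0},
    {"x": 0,"y": 0,"z": 0,"spin": 0},
    {"x": 0,"y": 0,"z": 0,"spin": 0},
    {"x": 0,"y": 0,"z": 0,"spin": 0},
    {"x": 0,"y": 0,"z": 0,"spin": 0},
    {"x": 0,"y": 0,"z": 0,"spin": 0},
    {"x": 0,"y": 0,"z": 0,"spin": 0},
    {"x": 0,"y": 0,"z": 0,"spin": 0}
  ]
}}

```text
time: 5.1
tool_pos: [485.1, -294.1, 86.4]
tool_rot: [0.137, 0.991, -0.0, 0.0]
ft_force: [0.3, 0.2, -1.0]
finger_gap: 0.1
```

{"name": "send_rows", "arguments": {
  "series": [
    {"x": 0,"y": 0,"z": 0,"spin": 0},
    {"x": 0,"y": 0,"z": 0,"spin": 0},
    {"x": 0,"y": 0,"z": 0,"spin": 0},
    {"x": 0,"y": 0,"z": 0,"spin": 0},
    {"x": 0,"y": 0,"z": 0,"spin": 0},
    {"x": 0,"y": 0,"z": 0,"spin": 0},
    {"x": 0,"y": 0,"z": 0,"spin": 0},
    {"x": 0,"y": 0,"z": 0,"spin": 0},
    {"x": 0,"y": 0,"z": 0,"spin": 0},
    {"x": 0,"y": 0,"z": 0,"spin": 0},
    {"x": 0,"y": 0,"z": 0,"spin": 0},
    {"x": 0,"y": 0,"z": 0,"spin": 0}
  ]
}}

```text
time: 6.3
tool_pos: [485.1, -294.1, 86.3]
tool_rot: [0.137, 0.991, -0.0, 0.0]
ft_force: [-0.6, -0.3, -0.1]
finger_gap: 0.1
```

{"name": "send_rows", "arguments": {
  "series": [
    {"x": 0,"y": 0,"z": 0,"spin": 0},
    {"x": 0,"y": 0,"z": 0,"spin": 0},
    {"x": 0,"y": 0,"z": 0,"spin": 0},
    {"x": 0,"y": 0,"z": 0,"spin": 0},
    {"x": 0,"y": 0,"z": 0,"spin": 0},
    {"x": 0,"y": 0,"z": 0,"spin": 0}
  ]
}}

```text
time: 6.9
tool_pos: [485.1, -294.1, 86.3]
tool_rot: [0.137, 0.991, 0.0, -0.0]
ft_force: [-1.0, -0.0, -1.2]
finger_gap: -0.0
```

```bash
python3 - <<'E'
from h import *
from station import telemetry
import cv2
print(telemetry.read_state()['tool_pos'],proj('wrist',[485,-295,66]))
a=vision.camera('wrist');cv2.imwrite('pics/w3.png',cv2.resize(a[130:280,220:420],None,fx=4,fy=4,interpolation=cv2.INTER_CUBIC))
E
```

```text
[ 485.06686469 -294.05945447   86.31707481] [314.97098484 244.05560273]
```

View pics/w3.png

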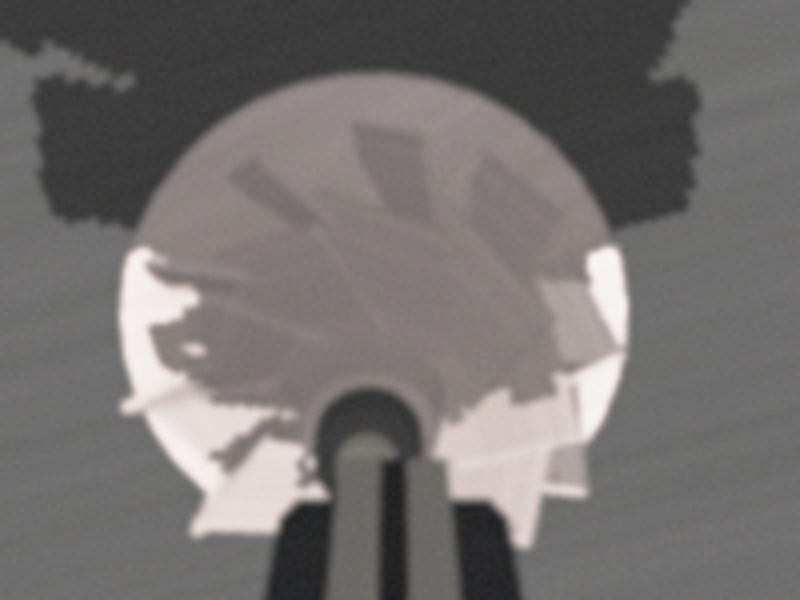

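The wrist close-up shows the nut directly under the tips at (370,430), with a visible gap, and the dwell lasted more than 2 s. Next I'll go up and across to the front of the lever.

{"name": "send_rows", "arguments": {
  "series": [
    {"x": 0,"y": 0,"z": 2,"spin": 0},
    {"x": 0,"y": 0,"z": 3,"spin": 0},
    {"x": 0,"y": 0,"z": 3,"spin": 0},
    {"x": 0,"y": 0,"z": 3,"spin": 0},
    {"x": 0,"y": 0,"z": 3,"spin": 0},
    {"x": 0,"y": 0,"z": 1,"spin": 0},
    {"x": 0,"y": 4,"z": 0,"spin": 0},
    {"x": 0,"y": 4,"z": 0,"spin": 0},
    {"x": 0,"y": 4,"z": 0,"spin": 0},
    {"x": 0,"y": 4,"z": 0,"spin": 0},
    {"x": 0,"y": 4,"z": 0,"spin": 0},
    {"x": 0,"y": 4,"z": 0,"spin": 0}
  ]
}}

```text
time: 8.15
tool_pos: [484.3, -52.4, 235.4]
tool_rot: [0.138, 0.99, 0.0, -0.001]
ft_force: [0.8, -0.6, 0.6]
finger_gap: 0.2
```

{"name": "send_rows", "arguments": {
  "series": [
    {"x": 0,"y": 4,"z": 0,"spin": 0},
    {"x": 0,"y": 4,"z": 0,"spin": 0},
    {"x": 0,"y": 4,"z": 0,"spin": 0},
    {"x": 0,"y": 4,"z": 0,"spin": 0},
    {"x": 0,"y": 4,"z": 0,"spin": -1},
    {"x": 0.5,"y": 4,"z": 0,"spin": -1},
    {"x": 0.5,"y": 4,"z": 0,"spin": -1},
    {"x": 0.5,"y": 4,"z": 0,"spin": -1},
    {"x": 0.5,"y": 3,"z": 0,"spin": -1},
    {"x": 0,"y": 0,"z": 0,"spin": 0},
    {"x": 0,"y": 0,"z": 0,"spin": 0},
    {"x": 0,"y": 0,"z": 0,"spin": 0}
  ]
}}

```text
time: 9.35
tool_pos: [504.4, 294.8, 235.5]
tool_rot: [0.181, 0.984, -0.001, -0.001]
ft_force: [-0.2, 0.1, 0.3]
finger_gap: 0.0
```

```bash
python3 - <<'E'
from h import *
from station import telemetry
import cv2
print(telemetry.read_state()['tool_pos'],proj('wrist',[564,275,132]),proj('wrist',[617,350.5,91]), onz('top',255,262,125))
cv2.imwrite('pics/w4.png',vision.camera('wrist'))
E
```

```text
[504.40939161 294.84799023 235.49473671] [320.15104734 266.85593413] [405.77360395 266.22308567] [337.44268304 270.41965166 125.        ]
```

View pics/w4.png

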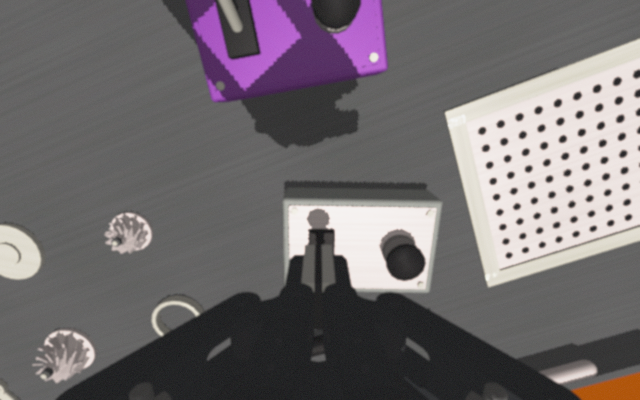

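The box edges line up with the image, and the stop button is at (405,262) as predicted. The lever ball is hidden behind the fingers, directly ahead. I'll descend in front of it.

{"name": "send_rows", "arguments": {
  "series": [
    {"x": 0,"y": 0.3,"z": -2,"spin": 0},
    {"x": 0,"y": 0,"z": -2,"spin": 0},
    {"x": 0,"y": 0,"z": -2,"spin": 0},
    {"x": 0,"y": 0,"z": -2,"spin": 0},
    {"x": 0,"y": 0,"z": -2,"spin": 0},
    {"x": 0,"y": 0,"z": -1.5,"spin": 0},
    {"x": 0,"y": 0,"z": -0.8,"spin": 0},
    {"x": 0,"y": 0,"z": 0,"spin": 0},
    {"x": 0,"y": 0,"z": 0,"spin": 0}
  ]
}}

```text
time: 10.3
tool_pos: [505.6, 298.5, 113.8]
tool_rot: [0.181, 0.983, 0.0, 0.0]
ft_force: [0.7, 0.3, -0.8]
finger_gap: -0.0
```

```bash
python3 - <<'E'
from h import *
from station import telemetry
import cv2
s=telemetry.read_state();print(s['tool_pos'],s['ft_force'])
b=vision.camera('scene');cv2.imwrite('pics/s5.png',cv2.resize(b[100:220,290:450],None,fx=5,fy=5,interpolation=cv2.INTER_CUBIC))
b=vision.camera('top');cv2.imwrite('pics/t5.png',cv2.resize(b[140:260,190:350],None,fx=5,fy=5,interpolation=cv2.INTER_CUBIC))
E
```

```text
[505.58970368 298.53279909 113.82845329] [ 0.69692881  0.30911739 -0.78462288]
```

View pics/s5.png

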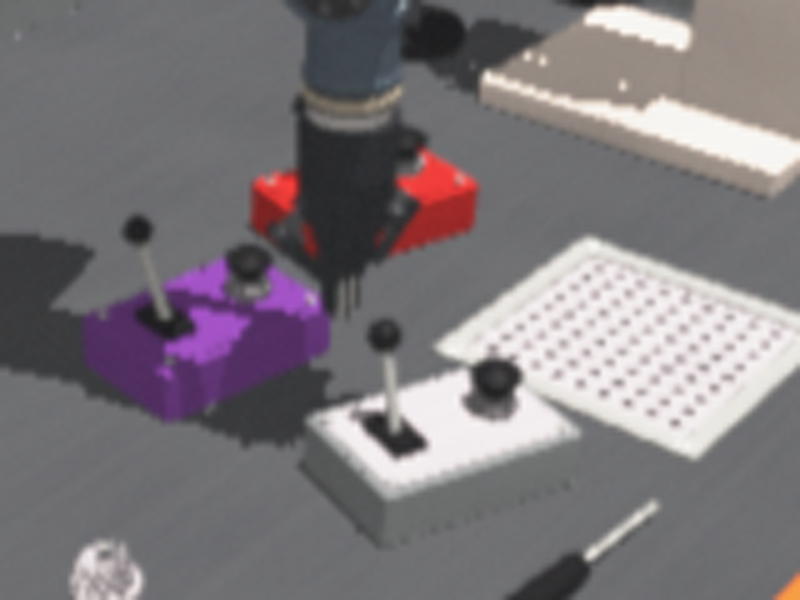

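View pics/t5.png

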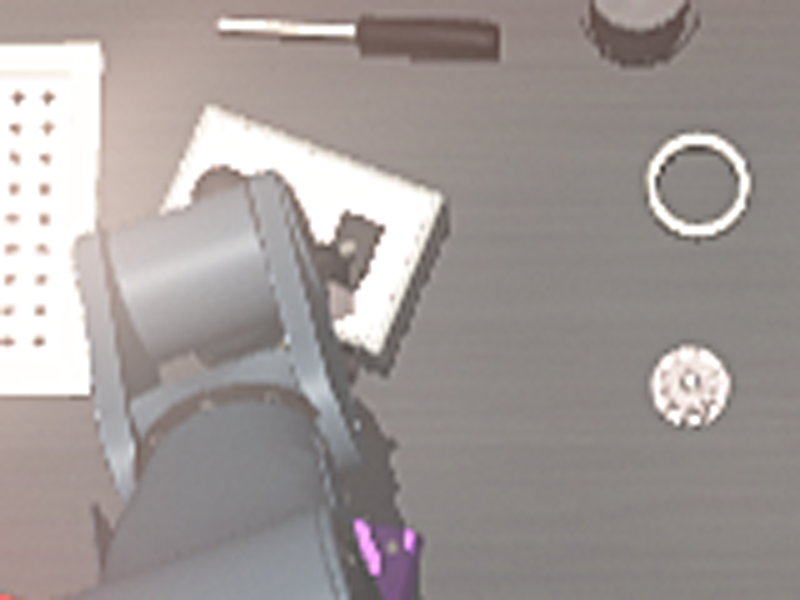

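The lever stands clear just ahead of the closed fingers: the ball is at (385,335) in the scene crop and the tips are at (345,310). Now I'll push along box +x.

{"name": "send_rows", "arguments": {
  "series": [
    {"x": 0.8,"y": -0.32,"z": 0,"spin": 0},
    {"x": 0.8,"y": -0.32,"z": 0,"spin": 0},
    {"x": 0.8,"y": -0.32,"z": 0,"spin": 0},
    {"x": 0.8,"y": -0.32,"z": 0,"spin": 0},
    {"x": 0.8,"y": -0.32,"z": 0,"spin": 0},
    {"x": 0.8,"y": -0.32,"z": 0,"spin": 0},
    {"x": 0.8,"y": -0.32,"z": 0,"spin": 0},
    {"x": 0.8,"y": -0.32,"z": 0,"spin": 0},
    {"x": 0.8,"y": -0.32,"z": 0,"spin": 0},
    {"x": 0.8,"y": -0.32,"z": 0,"spin": 0},
    {"x": 0,"y": 0,"z": 0,"spin": 0},
    {"x": 0,"y": 0,"z": 0,"spin": 0}
  ]
}}

```text
time: 11.6
tool_pos: [586.1, 266.6, 113.2]
tool_rot: [0.181, 0.984, 0.0, 0.001]
ft_force: [0.4, 0.5, 0.3]
finger_gap: -0.1
```

```bash
python3 - <<'E'
from h import *
from station import telemetry
import cv2
s=telemetry.read_state();print(s['tool_pos'],s['ft_force'])
b=vision.camera('scene');cv2.imwrite('pics/s6.png',cv2.resize(b[130:220,320:440],None,fx=6,fy=6,interpolation=cv2.INTER_CUBIC))
E
```

```text
[586.0640817  266.59662274 113.21223474] [0.41696657 0.50031655 0.32308289]
```

View pics/s6.png

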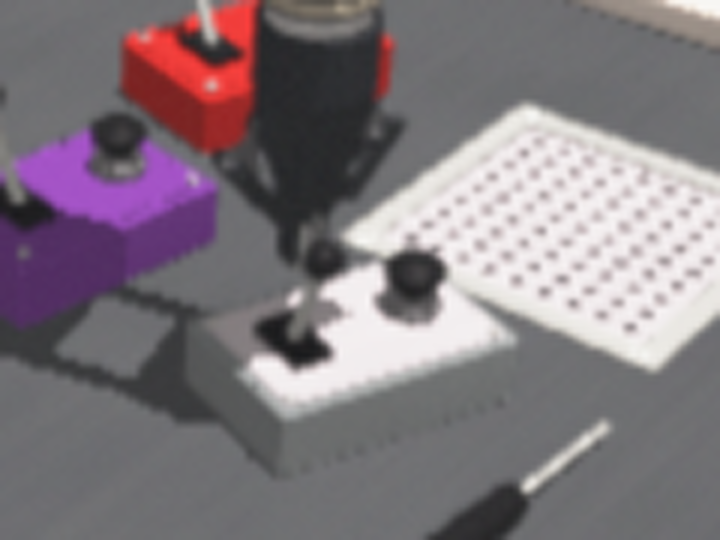

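The lever is past upright: the ball at (325,258) works out to about 0.85–0.9 rad. I'll push the rest gently until there's force from the stop.

{"name": "send_rows", "arguments": {
  "series": [
    {"x": 0.3,"y": -0.12,"z": 0,"spin": 0},
    {"x": 0.3,"y": -0.12,"z": 0,"spin": 0},
    {"x": 0.3,"y": -0.12,"z": 0,"spin": 0},
    {"x": 0,"y": 0,"z": 0,"spin": 0},
    {"x": 0,"y": 0,"z": 0,"spin": 0}
  ]
}}

```text
time: 12.15
tool_pos: [593.8, 263.2, 113.0]
tool_rot: [0.181, 0.984, -0.0, -0.0]
ft_force: [-3.3, 0.7, -2.1]
finger_gap: 0.4
```

{"name": "send_rows", "arguments": {
  "series": [
    {"x": 0.2,"y": -0.08,"z": 0,"spin": 0},
    {"x": 0.1,"y": -0.04,"z": 0,"spin": 0},
    {"x": 0,"y": 0,"z": 0,"spin": 0},
    {"x": 0,"y": 0,"z": 0,"spin": 0},
    {"x": 0,"y": 0,"z": 0,"spin": 0}
  ]
}}

```text
time: 12.65
tool_pos: [596.5, 262.1, 113.1]
tool_rot: [0.181, 0.984, -0.0, -0.001]
ft_force: [-2.8, 1.9, -2.4]
finger_gap: -0.0
```

{"name": "send_rows", "arguments": {
  "series": [
    {"x": 0.2,"y": -0.08,"z": 0,"spin": 0},
    {"x": 0.1,"y": -0.04,"z": 0,"spin": 0},
    {"x": 0,"y": 0,"z": 0,"spin": 0},
    {"x": 0,"y": 0,"z": 0,"spin": 0},
    {"x": 0,"y": 0,"z": 0,"spin": 0}
  ]
}}

```text
time: 13.15
tool_pos: [596.6, 262.0, 113.0]
tool_rot: [0.181, 0.984, -0.0, -0.004]
ft_force: [-9.6, 4.4, 0.5]
finger_gap: -0.0
```

The TCP has stopped and the force has risen to 10 N, so the lever is on its back stop. I'll draw back and check.

{"name": "send_rows", "arguments": {
  "series": [
    {"x": -0.8,"y": 0.32,"z": 0,"spin": 0},
    {"x": -1.6,"y": 0.64,"z": 0,"spin": 0},
    {"x": -2,"y": 0.8,"z": 0,"spin": 0},
    {"x": -2,"y": 0.8,"z": 0,"spin": 0},
    {"x": -2,"y": 0.8,"z": 0,"spin": 0},
    {"x": 0,"y": 0,"z": 3,"spin": 0},
    {"x": 0,"y": 0,"z": 3,"spin": 0},
    {"x": 0,"y": 0,"z": 3,"spin": 0},
    {"x": 0,"y": 0,"z": 3,"spin": 0},
    {"x": 0,"y": 0,"z": 0,"spin": 0},
    {"x": 0,"y": 0,"z": 0,"spin": 0},
    {"x": 0,"y": 0,"z": 0,"spin": 0}
  ]
}}

```text
time: 14.35
tool_pos: [516.2, 294.2, 232.7]
tool_rot: [0.181, 0.984, -0.0, 0.0]
ft_force: [-0.4, 0.6, -0.1]
finger_gap: -0.1
```

```bash
python3 - <<'E'
from h import *
from station import telemetry
import cv2
s=telemetry.read_state();print(s['tool_pos'],s['ft_force'])
a=vision.camera('scene');cv2.imwrite('pics/s7f.png',a)
cv2.imwrite('pics/s7.png',cv2.resize(a[155:215,335:425],None,fx=8,fy=8,interpolation=cv2.INTER_CUBIC))
E
```

```text
[516.1692194  294.20351419 232.69198711] [-0.36731299  0.55125727 -0.10391189]
```

View pics/s7.png

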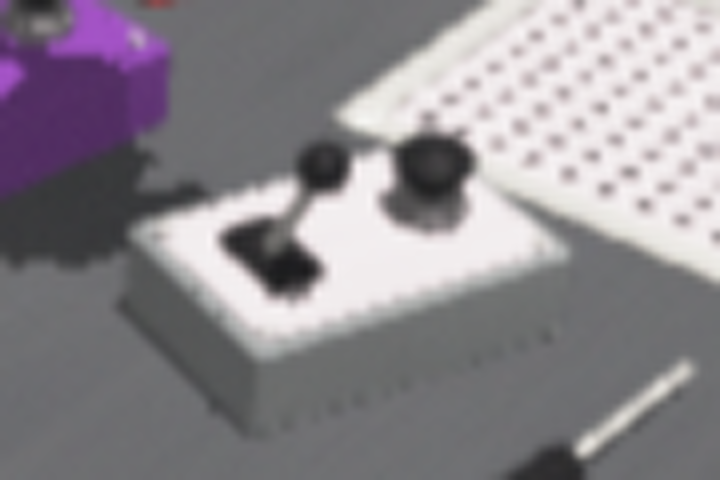

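View pics/s7f.png

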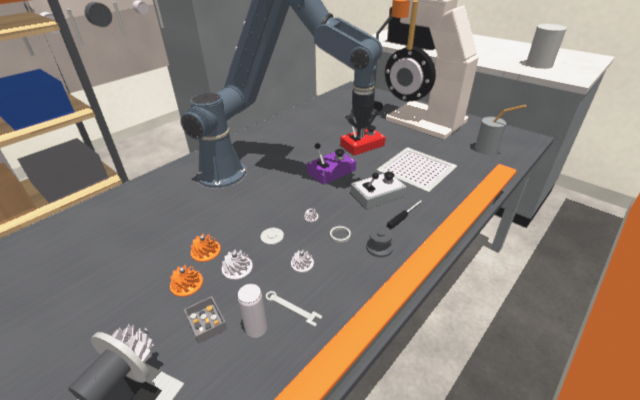

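The lever ball is now at (323,165) in the crop, and the prediction for 1.0 rad is (322,165). The stop button is unchanged, everything stands where it was, and the gripper is clear. I'm handing the job in.

```bash
python3 - <<'E'
from station import arm
print(arm.close_job())
E
```

```text
the job is handed in; nothing more can be done
None
```

The job is handed in. I pointed at the large wheel and pushed the toggle lever to its back stop; handing in reports no verdict.

- **Pointing:** I held the closed fingertips about 20 mm above the large wheel's nut, at TCP (485, −294, 86) mm, for over 2 s. A wrist picture taken during the hold showed the tips centred over the nut, with a gap.
- **Lever:** I pushed it from the front until the arm stopped moving and the force rose to about 10 N, then drew back and up. The last picture put the ball within a pixel of where it should be at 1.0 rad.
- **Rest of the scene:** In the last scene picture the stop button looked up, and the wheels and loose things appeared unmoved; I judged this by eye rather than measuring it. The force reading was near zero, and the gripper was over 100 mm from the ball.

The nut's position differed by about 6 mm between the top and scene cameras. The wrist camera agreed with the position I used, to within 1–2 pixels. No check failed. The two move calls refused early on were missing required fields and moved nothing.

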